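# Find the socket that fits the spit bracket's nut

### The arm

A 6-joint arm with a two-finger parallel gripper is mounted at the origin on the work surface. World frame = base frame: x ahead of the robot, y to its left, z up, the work surface at z = 0. Lengths are in m, angles in rad, forces in N, time in s.
With the tool pointing down it reaches from about 0.35 to 0.725 m from the base axis. Payload 6 kg.
Tool frame: the origin (TCP) lies at the very end of the fingers, on their centre line; the grasp point (between the pads) lies behind it (ctrl.grasp_offset is the z of the grasp point in the tool frame, in m); z points along the fingers, y is the line along which they close (so a half turn about z gives the same grasp; the last joint's range is limited). The gripper opens to 85 mm and grips with 20 to 120 N. Pads are 22 mm wide; open, the fingers measure 114 mm over their backs; the gripper's body (76 mm by 85 mm) begins 54 mm behind the grasp point. The pads swing forward as they close: fully open they stand 13 mm farther back than shut.
Start: joints at [-1.011, 0.04, 0.085, 0, -1.615, -0.334], TCP at [0.134, -0.585, 0.231] pointing down, gripper open.
Joint ranges: [-2.56, 2.56], [-1.29, 2.01], [-1.08, 1.49], [-3.29, 1.98], [-2.81, -0.18], [-2.99, 2.99]. Speed limits (rad/s): [2.57, 2.57, 3.01, 3.14, 3.14, 3.14].

### API

Orientations are given as a unit quaternion [x, y, z, w].
In Python, from bench import ctrl, imaging gives the robot as it stands. The module is installed in compiled form; this text tells all that it offers.
- The arm moves only by the tool move_arm, never from a script. Its argument "rows" is a list that holds one entry, the list of rows, each a list of 5 numbers: the shift along the tool's x, y, z in units of 10 cm (1.0 is 10 cm), then the turn about the tool's z in units of pi/4 rad (1.0 is pi/4 rad), then the closure in counts, from 0 (fully open) to 255 (shut). A call has 1 to 20 rows; each row is the pose to reach, as a shift and turn from the pose commanded when the call began, along the tool's axes at that moment; what a row does not reach only later rows make up. A row lasts 1/12 s, in which the tool goes at most 41.7 mm and 7.16 degrees, less where a joint would pass 70% of its speed; a pose out of reach is approached as far as the arm can. A call with a number of a shift or a turn outside -1 to 1 is refused whole. A call with a gripper value outside its range is refused whole. The fingers move at their own pace and stop on an object; "force" is the grip in N (left out, the last holds). Time passes only in rows, so rows that repeat a pose let the fingers close. It gives the time, the measured TCP pose, the force, the opening and the grip force at its end, in the units of the state.
- ctrl.state(): the state, without advancing time (a new reading comes with each control period).
- imaging.snapshot(name): name is "scene" or "top" or "wrist"; returns the picture (420x560x3 uint8, red, green, blue); there is no depth.
- imaging.camera_info(name): a dict with "fx", "fy", "cx", "cy" (pixels), "dist" ([k1, k2, p1, p2, k3] as OpenCV has them; the pictures are not rectified), "R" (3x3) and "t" (3): a world point X has camera coordinates R X + t; the wrist camera has in their place "hand_eye" (4x4, takes a point from camera to tool coordinates, whose origin is the TCP and whose axes are the flange's). Camera axes: x right, y down, z forward; pixel columns grow to the right and rows downward; lengths in m; the calibration is good to about 2 mm. A picture is of the moment at which its call begins: read the wrist's pose just before it. camera_info takes no time and is no camera call.
- ctrl.finish_job(): hands the job in; it is judged then, once.
The state is a dict: "t": time; "q": joint angles; "joint_velocities": joint speeds; "joint_torque": joint torques, N m; "ee_pos": TCP position; "tcp_rot": TCP orientation; "force": force on the tool from outside, world axes, zero at the start; "ft_torque": the same for the moment, N m; "opening": finger opening in m; "grip_force": force on a finger pad.
Only numpy, scipy, OpenCV 4.12 (cv2) and the standard library are available. Lean on these libraries where they do the work, as an engineer would, in place of code of your own. Each camera call takes 0.05 s, during which the arm holds its last target. There are 200 camera calls.

### The job

The acorn nut on the spit bracket needs tightening: try the three sockets on it, one at a time, until one drops over it, and finish while still holding that socket in the gripper, upright and fully home on the nut so that its foot rests on the washer. Stand each socket that does not fit back upright on the shelf where it came from and let go of it, and leave everything else on the shelf where it is.

Things in the scene. Friction and masses are not known exactly. Their poses are not given: they have to be found in the camera images.
- bracket: the fixed spit bracket: dark steel plate 125 x 90 x 8 mm on the shelf. Origin: under the nut, at shelf level. z up, x towards its low notched cheek (near face 76 mm from the nut's axis, top 46 mm above the shelf). It carries an upright acorn nut on a washer 46 mm across.
- nut_seat (a point): on the nut's axis, at the washer's top (10 mm above the shelf), where a seated socket's foot rests. Axes as the bracket's. Nut: hex 24 mm across flats, 10 mm high, a pair of flats facing +x and -x; then a 3 mm chamfer and a dome 21 mm wide, top 25.5 mm up. The fitting socket (26 mm opening) must have its flats within 5 degrees of the nut's; too small ones stop at least 10 mm up.
- socket_a_center (a point): one of three loose steel sockets, alike outside, standing mouth down. Point: on its axis, 42.5 mm above its foot. Hex body 36 mm across flats, 45 mm high, with a hex opening 32 mm deep in the foot, unseen while it stands. On top the drive adapter, a tab to grip: 40 mm high, 22 mm thick along x, 34 mm wide along y. A pair of the hex flats, inside and out, faces +x and -x. About 250 g, varies.
- socket_b_center (a point): one of three loose steel sockets, alike outside, standing mouth down. Point: on its axis, 42.5 mm above its foot. Hex body 36 mm across flats, 45 mm high, with a hex opening 32 mm deep in the foot, unseen while it stands. On top the drive adapter, a tab to grip: 40 mm high, 22 mm thick along x, 34 mm wide along y. A pair of the hex flats, inside and out, faces +x and -x. About 250 g, varies.
- socket_c_center (a point): one of three loose steel sockets, alike outside, standing mouth down. Point: on its axis, 42.5 mm above its foot. Hex body 36 mm across flats, 45 mm high, with a hex opening 32 mm deep in the foot, unseen while it stands. On top the drive adapter, a tab to grip: 40 mm high, 22 mm thick along x, 34 mm wide along y. A pair of the hex flats, inside and out, faces +x and -x. About 250 g, varies.
- caddy_center (a point): bystander, to be left where it is: small turntable spice caddy, wooden disc 150 mm across with four white ceramic pots, 114 mm high. Point: on its axis, 50 mm up.
- ramekin_center (a point): bystander, to be left where it is: clear glass ramekin, 72 mm across, 42 mm high, on an orange silicone trivet 120 mm across and 6 mm thick. Point: half-way up the ramekin.
- brush_center (a point): bystander, to be left where it is: steel grill brush, 263 mm long, 50 mm wide, 28 mm high, lying on its bristles. x along it, towards the head. Point: within 10 mm of mid length, 14 mm up.
- tongs_center (a point): bystander, to be left where it is: chrome tongs, 317 mm long, 68 mm wide, 14 mm high, lying flat. x along them, towards the tips. Point: at mid length, half-way up.
There are look-alikes about, which are no part of the job. Leave any blue or red look-alike of the part that bears socket_b_center alone.

How it is judged:
By the outcome, as a careful person would: the job done as asked, in the order asked, and still so for the second after the job is handed in, while the arm keeps its last pose, push and grip.
It also fails if it takes over 72 s, if anything falls off the work surface, if the arm or the gripper's body presses on something with over 40 N, if the wrist force passes 120 N, or if a joint passes its speed limit or range.

## Working session

There is one attempt and no reset: what is moved stays moved. The work goes in short steps, Python scripts to look and compute and a tool call to move; the robot and the scene stay as the last step left them, time stands still between calls to the robot, and variables do not carry over. Pictures are saved under pics/ and viewed, at most 10 in all, crops included, and the job is handed in when it is done.

Besides the shell and the picture viewer there is one more tool, called after ">>>" as a command line: name --argument value ..., lists and objects as JSON in quotes. move_arm: Moves the arm, as the interface text tells. Shifts and turns lie within -1 to 1; 1 stands for 10 cm of shift or pi/4 rad of turn. Its arguments: {"type":"object","properties":{"rows":{"type":"array"},"force":{"type":"number"}},"required":["rows"]}

```bash
mkdir -p pics; python3 - <<'E'
from bench import ctrl, imaging
import cv2
for n in ("scene","top"):
    im=imaging.snapshot(n); cv2.imwrite(f"pics/{n}0.png",im[:,:,::-1])
    c=imaging.camera_info(n); print(n,c)
print(imaging.camera_info("wrist")); print(ctrl.state(), ctrl.grasp_offset)
E
```

```text
scene {'fx': 405.42344843676466, 'fy': 405.42344843676466, 'cx': 283.49382109472305, 'cy': 206.37232608522177, 'dist': array([-0.03516818,  0.        ,  0.        ,  0.        ,  0.        ]), 'R': array([[ 0.88010413,  0.47452538,  0.0155687 ],
       [ 0.40221893, -0.72777205, -0.55548878],
       [-0.25226306,  0.49514999, -0.83137827]]), 't': array([-0.55507311, -0.10619764,  1.03671145])}
top {'fx': 440.270363118443, 'fy': 440.270363118443, 'cx': 277.45921120213086, 'cy': 202.48901554050374, 'dist': array([-0.1105012,  0.       ,  0.       ,  0.       ,  0.       ]), 'R': array([[-0.02792233, -0.99946171, -0.01722334],
       [-0.99530797,  0.02939487, -0.09218453],
       [ 0.09264119,  0.01456852, -0.99559297]]), 't': array([0.12505022, 0.54400987, 1.29499589])}
{'fx': 291.2284806184353, 'fy': 291.2284806184353, 'cx': 279.1872208295403, 'cy': 209.75133433579296, 'dist': array([-0.01759604,  0.        ,  0.        ,  0.        ,  0.        ]), 'hand_eye': array([[-1.46313519e-04, -9.52918677e-01, -3.03225945e-01,
         7.77961863e-02],
       [ 9.99999848e-01,  2.17030589e-0
[... 243 characters left out ...]
.01126826e+00,  4.07746636e-02,  8.39438214e-02, -4.31208334e-04,
       -1.61550970e+00, -3.33688130e-01]), 'joint_velocities': array([ 1.02625560e-03, -1.27311004e-03,  3.20067588e-03,  1.74268503e-03,
        1.66063146e-03,  9.91683820e-05]), 'joint_torque': array([-7.22371842e-03, -3.69346762e+01,  3.48277652e+01,  6.95174888e+00,
       -4.60721523e-03,  2.15088214e-06]), 'ee_pos': array([ 0.13436482, -0.58446412,  0.23037949]), 'tcp_rot': array([-1.12689522e-01,  9.93629926e-01,  7.89408527e-04, -1.39210600e-04]), 'force': array([ 0.33288396, -0.05725585,  0.0381321 ]), 'ft_torque': array([0.02066005, 0.00144428, 0.02316176]), 'grip_force': 0.0, 'opening': 0.08523387132078437} -0.0187
```

View pics/scene0.png

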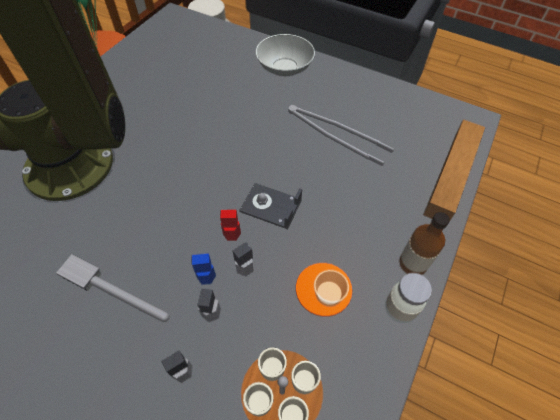

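View pics/top0.png

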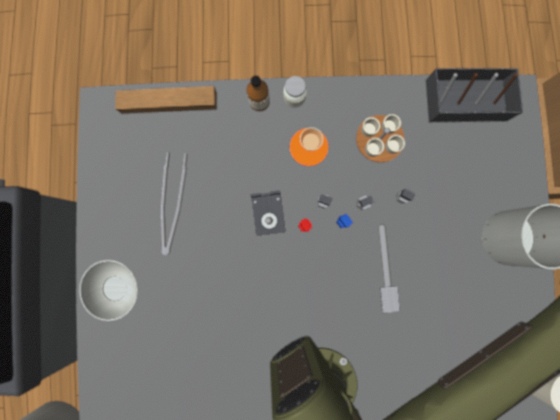

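Candidates for a grey socket, with scene and top pixels:
- Steel sockets: (243,256)/(325,201), (207,301)/(365,202) and (176,365)/(405,196). These match the description.
- Red look-alike: (230,222)/(305,225). Blue look-alike: (203,267)/(344,221). I leave both alone.

The nut is at (262,200)/(268,221). I'll check this in one close crop.

```bash
cat > h.py <<'E'
import numpy as np, cv2
from bench import ctrl, imaging
from scipy.spatial.transform import Rotation as Ro
def cam(n):
    c=imaging.camera_info(n); K=np.array([[c['fx'],0,c['cx']],[0,c['fy'],c['cy']],[0,0,1]])
    if n!='wrist': return K,c['dist'],c['R'],c['t']
    s=ctrl.state(); T=np.eye(4); T[:3,:3]=Ro.from_quat(s['tcp_rot']).as_matrix(); T[:3,3]=s['ee_pos']
    M=np.linalg.inv(T@c['hand_eye']); return K,c['dist'],M[:3,:3],M[:3,3]
def ray(C,px):
    K,d,R,t=C; u=cv2.undistortPoints(np.array(px,float).reshape(-1,1,2),K,d)[:,0]
    D=np.c_[u,np.ones(len(u))]@R; return -R.T@t,D
def plane(C,px,z):
    o,D=ray(C,px); return o+D*((z-o[2])/D[:,2])[:,None]
def proj(C,X):
    K,d,R,t=C; return cv2.projectPoints(np.array(X,float).reshape(-1,3),cv2.Rodrigues(R)[0],t,K,d)[0][:,0]
def rel(target_xy,z,yaw_tooly=None):
    "shift (units) in tool axes to world point; turn to bring tool y along world angle (mod pi)"
    s=ctrl.state(); R=Ro.from_quat(s['tcp_rot']).as_matrix()
    d=R.T@(np.array([*target_xy,z])-s['ee_pos'])/.1
    out=[np.round(d,3)]
    if yaw_tooly is not None:
        c=np.arctan2(R[1,1],R[0,1]); e=(yaw_tooly-c+np.pi/2)%np.pi-np.pi/2
        out.append(round(-e/(np.pi/4),3))  # tool z down
    return out
E
python3 - <<'E'
from h import *
S=cv2.imread('pics/scene0.png');T=cv2.imread('pics/top0.png')
a=cv2.resize(S[180:390,150:310],None,fx=2.8,fy=2.8,interpolation=cv2.INTER_CUBIC)
b=cv2.resize(T[170:250,245:425],(340,151),interpolation=cv2.INTER_CUBIC)
out=np.zeros((588,800,3),np.uint8); out[:588,:448]=a[:588]; out[:151,452:792]=b
cv2.imwrite('pics/crop.png',out)
P=lambda n,p,z:np.round(plane(cam(n),p,z),3)
for nm,t,z in (('sockets',[(325,200),(365,201),(405,195),(305,225),(344,221)],.085),('nut',[(268,221)],.03),('caddy',[(381,137)],.05),('ram',[(309,147)],.03),('brush',[(381,228),(390,311)],.02),('tongs',[(165,251),(176,155)],.01),('notch',[(265,194)],.04)):
    print(nm,P('top',t,z).tolist())
print(P('scene',[(242,250),(207,296),(175,360)],.085).tolist(),P('scene',[(262,198)],.03).tolist())
E
```

```text
sockets [[0.545, -0.028, 0.085], [0.539, -0.143, 0.085], [0.553, -0.26, 0.085], [0.475, 0.032, 0.085], [0.483, -0.08, 0.085]]
nut [[0.492, 0.139, 0.03]]
caddy [[0.733, -0.207, 0.05]]
ram [[0.713, 0.009, 0.03]]
brush [[0.462, -0.2, 0.02], [0.214, -0.216, 0.02]]
tongs [[0.411, 0.456, 0.01], [0.706, 0.42, 0.01]]
notch [[0.573, 0.146, 0.04]]
[[0.549, -0.028, 0.085], [0.543, -0.142, 0.085], [0.56, -0.265, 0.085]] [[0.5, 0.135, 0.03]]
```

View pics/crop.png

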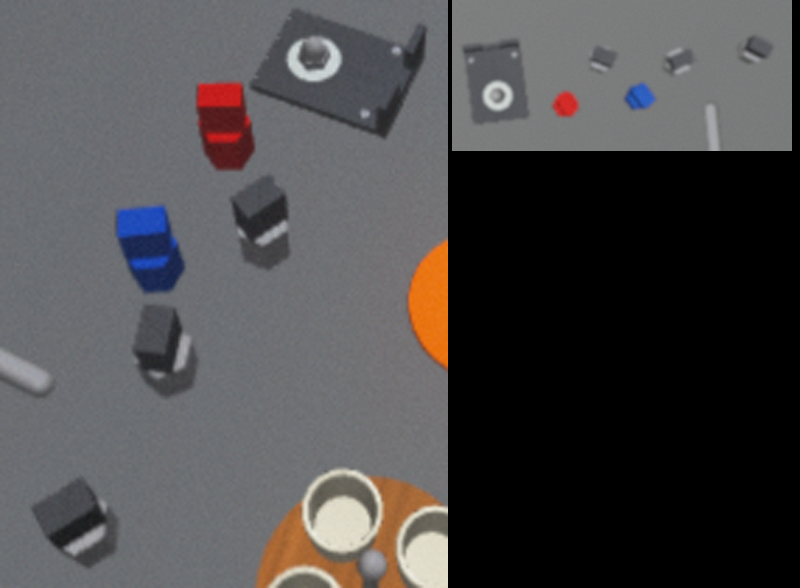

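The crop shows three dark steel sockets, at crop (262,205), (160,340) and (72,515), with the red and blue ones clearly separate. I'm moving to a viewpoint where the wrist camera sees all the sockets and the nut.

>>> move_arm --rows '[[[-0.3,0.3,0,0,0],[-0.58,0.57,0,0,0],[-0.87,0.86,0,0,0],[-0.87,0.86,0,0,0]]]'

```text
t: 0.43
ee_pos: [0.2027, -0.4777, 0.2315]
tcp_rot: [-0.115, 0.993, 0.0, 0.001]
force: [-0.6, -2.1, 1.4]
opening: 0.0853
grip_force: 0.0
```

>>> move_arm --rows '[[[-0.3,0.3,0,0,0],[-0.58,0.57,0,0,0],[-0.87,0.86,0,0,0],[-0.87,0.86,0,0,0]]]'

```text
t: 0.77
ee_pos: [0.2686, -0.374, 0.2314]
tcp_rot: [-0.116, 0.993, 0.0, 0.001]
force: [0.7, -0.6, 0.4]
opening: 0.0854
grip_force: 0.0
```

>>> move_arm --rows '[[[-0.3,0.3,0,0,0],[-0.58,0.57,0,0,0],[-0.87,0.86,0,0,0],[-0.87,0.86,0,0,0]]]'

```text
t: 1.1
ee_pos: [0.3339, -0.2701, 0.2309]
tcp_rot: [-0.116, 0.993, 0.001, 0.001]
force: [-0.6, -1.7, 0.3]
opening: 0.0852
grip_force: 0.0
```

>>> move_arm --rows '[[[-0.3,0.3,0,0,0],[-0.58,0.57,0,0,0],[-0.87,0.86,0,0,0],[-0.87,0.86,0,0,0]]]'

```text
t: 1.43
ee_pos: [0.3988, -0.1668, 0.2303]
tcp_rot: [-0.116, 0.993, 0.001, -0.0]
force: [-0.8, -0.3, -0.0]
opening: 0.0851
grip_force: 0.0
```

>>> move_arm --rows '[[[-0.3,0.3,0,0.15,0],[-0.58,0.57,0,0.29,0],[-0.87,0.86,0,0.29,0],[-0.87,0.86,0,0.29,0],[-0.87,0.86,0,0.29,0]]]'

```text
t: 1.85
ee_pos: [0.4625, -0.0665, 0.2302]
tcp_rot: [-0.001, 1.0, -0.0, -0.001]
force: [-0.1, -1.1, -0.2]
opening: 0.0855
grip_force: 0.0
```

```bash
python3 - <<'E'
from h import *
C=cam('wrist');im=imaging.snapshot('wrist')
cv2.imwrite('pics/w1.png',im[:,:,::-1]); np.savez('pics/w1.npz',R=C[2],t=C[3])
s=ctrl.state();print(s['t'],s['ee_pos'],s['q'])
E
```

```text
1.9 [ 0.46206107 -0.06772361  0.23067549] [ 2.88616617e-01 -3.19008228e-01 -2.39332380e-01 -1.81652812e-04
 -1.65209069e+00 -1.85912104e+00]
```

View pics/w1.png

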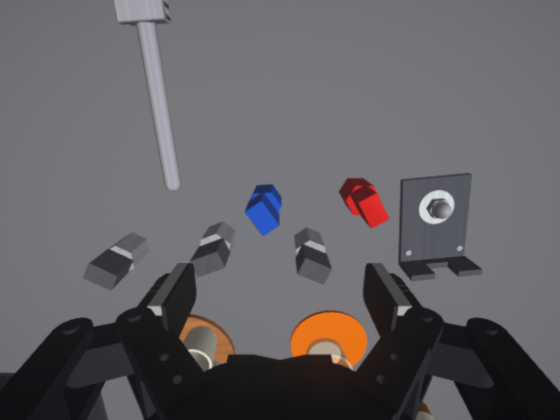

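The wrist view shows the sockets at (312,255), (213,248) and (115,260), and the nut at (438,208). I'm enlarging it for the corners.

```bash
python3 - <<'E'
from h import *
I=cv2.imread('pics/w1.png')
I=cv2.convertScaleAbs(I,alpha=1.8,beta=0)
r=lambda a:cv2.resize(a,None,fx=3,fy=3,interpolation=cv2.INTER_CUBIC)
out=np.zeros((600,780,3),np.uint8)
out[:240]=r(I[215:295,80:340]); out[245:245+330,:282]=r(I[170:280,393:487])
# bigger nut
n=cv2.resize(I[180:240,405:470],None,fx=5,fy=5,interpolation=cv2.INTER_CUBIC); out[245:545,300:625]=n
cv2.imwrite('pics/c1.png',out)
E
```

```text
(no output)
```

View pics/c1.png

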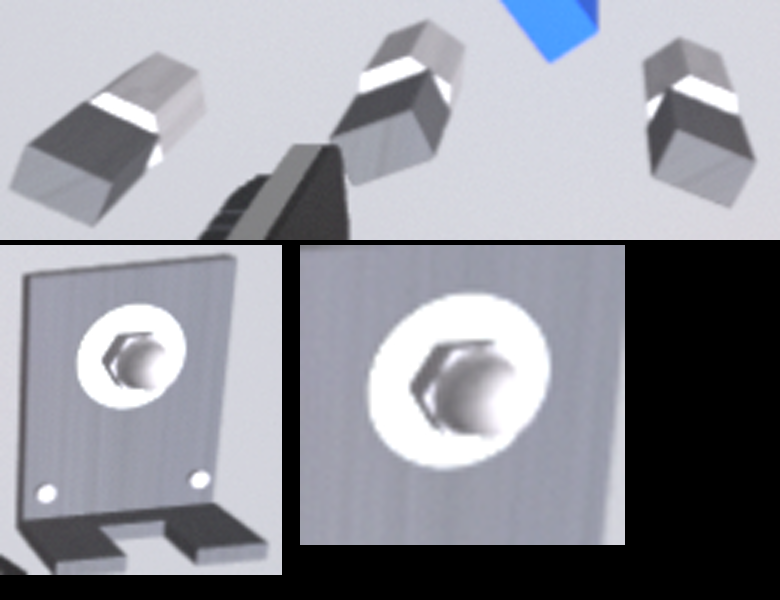

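```bash
cat > m.py <<'E'
from h import *
def yaw(v): return np.degrees(np.arctan2(v[1],v[0]))
def top_face(g,C,seed,z=.085,tol=14):
    "flood the flat tab top from a seed pixel, fit rectangle on plane z"
    m=np.zeros((g.shape[0]+2,g.shape[1]+2),np.uint8)
    b=cv2.GaussianBlur(g,(3,3),0)
    cv2.floodFill(b.copy(),m,seed,255,tol,tol,4|(255<<8)|cv2.FLOODFILL_MASK_ONLY|cv2.FLOODFILL_FIXED_RANGE)
    c=max(cv2.findContours(m[1:-1,1:-1],cv2.RETR_EXTERNAL,cv2.CHAIN_APPROX_NONE)[0],key=cv2.contourArea)
    P=plane(C,c[:,0],z)[:,:2]*1000
    (cx,cy),(w,h),a=cv2.minAreaRect(P.astype(np.float32))
    if w>h: a+=90; w,h=h,w     # a = direction of the short side (socket x)
    return np.array([cx,cy])/1000,(round(w,1),round(h,1)),round((a+90)%180-90,1)
E
python3 - <<'E'
from m import *
I=cv2.imread('pics/w1.png');g=cv2.cvtColor(I,cv2.COLOR_BGR2GRAY);d=np.load('pics/w1.npz');c=cam('wrist');C=(c[0],c[1],d['R'],d['t'])
for s in ((80+703//3,215+165//3),(80+385//3,215+150//3),(80+60//3,215+187//3)):
    for tol in (8,12,16): print(s,g[s[1],s[0]],top_face(g,C,s,tol=tol))
# hand corners
for q in ([(682,123),(754,160),(732,207),(653,175)],[(333,140),(417,112),(435,157),(353,185)],[(28,145),(113,180),(93,226),(10,188)]):
    P=plane(C,np.array(q)/3+[80,215],.085)[:,:2]; print(P.mean(0).round(4),[round(1000*np.linalg.norm(P[i]-P[(i+1)%4]),1) for i in range(4)],[round(yaw(P[(i+1)%4]-P[i]),1) for i in range(4)])
# washer
m=(g>185).astype(np.uint8); m[:170]=0;m[250:]=0;m[:,:400]=0;m[:,480:]=0
k=max(cv2.findContours(m,cv2.RETR_EXTERNAL,cv2.CHAIN_APPROX_NONE)[0],key=cv2.contourArea)
P=plane(C,k[:,0],.010)[:,:2]*1000; print('washer',cv2.fitEllipse(P.astype(np.float32)))
# plate edges (left, right, far) from crop pixels /3+(393,170) minus row offset
q=np.array([(22,275-245),(18,520-245),(236,258-245),(217,505-245)])/3+[393,170]
P=plane(C,q,.008); print(P.round(4),yaw(P[1]-P[0]),yaw(P[3]-P[2]))
q=np.array([(46,494-245),(200,480-245)])/3+[393,170];P=plane(C,q,.009);print('bolts',P.round(4),yaw(P[1]-P[0]))
E
```

```text
(314, 270) 92 (array([ 0.54666351, -0.02739995]), (23.8, 32.4), -24.0)
(314, 270) 92 (array([ 0.54224451, -0.02744803]), (32.7, 37.2), -24.1)
(314, 270) 92 (array([ 0.54500665, -0.0290178 ]), (37.4, 41.9), 2.3)
(208, 265) 87 (array([ 0.53980353, -0.15029602]), (25.6, 41.3), 29.4)
(208, 265) 87 (array([ 0.53959033, -0.14932639]), (26.5, 45.0), 30.2)
(208, 265) 87 (array([ 0.52869122, -0.14105115]), (37.7, 81.7), 59.7)
(100, 277) 85 (array([ 0.55657001, -0.26936719]), (20.1, 34.4), -31.3)
(100, 277) 85 (array([ 0.55690466, -0.26787875]), (22.4, 38.4), -31.9)
(100, 277) 85 (array([ 0.55042828, -0.26151385]), (40.5, 43.1), -29.2)
[ 0.5474 -0.0267] [np.float64(31.1), np.float64(21.2), np.float64(33.1), np.float64(23.7)] [np.float64(60.9), np.float64(-19.8), np.float64(-114.3), np.float64(154.7)]
[ 0.5403 -0.1456] [np.float64(33.7), np.float64(19.2), np.float64(33.6), np.float64(19.6)] [np.float64(109.9), np.float64(16.8), np.float64(-69.3), np.float64(-162.8)]
[ 0.5562 -0.2692] [np.float64(32.9), np.float64(22.9), np.float64(33.2), np.float64(21.1)] [np.float64(63.9), np.float64(-29.2), np.float64(-119.4), np.float64(149.8)]
washer ((496.02679443359375, 139.28924560546875), (40.60605239868164, 41.53219223022461), 167.08811950683594)
[[0.4605 0.0881 0.008 ]
 [0.5767 0.1011 0.008 ]
 [0.4528 0.1791 0.008 ]
 [0.569  0.1936 0.008 ]] 6.3701713155069974 7.142354122527447
bolts [[0.5628 0.1119 0.009 ]
 [0.5558 0.1824 0.009 ]] 95.68138199653599
```

>>> move_arm --rows '[[[-0.3,0.14,0,-0.15,0],[-0.6,0.28,0,-0.31,0],[-0.85,0.41,0,-0.46,0],[-0.85,0.41,0,-0.62,0],[-0.85,0.41,0,-0.78,0],[-0.85,0.41,0,-0.93,0],[-0.85,0.41,0,-1,0]]]'

```text
t: 2.48
ee_pos: [0.5468, -0.029, 0.2313]
tcp_rot: [-0.384, 0.923, -0.0, -0.0]
force: [0.3, -0.3, 0.0]
opening: 0.0857
grip_force: 0.0
```

>>> move_arm --rows '[[[0,0,0.3,-0.15,0],[0,0,0.6,-0.3,0],[0,0,0.8,-0.46,0],[0,0,0.8,-0.46,0],[0,0,0.8,-0.46,0]]]'

```text
t: 2.9
ee_pos: [0.5465, -0.0289, 0.1512]
tcp_rot: [-0.54, 0.842, -0.0, -0.001]
force: [-0.4, 0.7, 0.2]
opening: 0.0854
grip_force: 0.0
```

```bash
python3 - <<'E'
from m import *
C=cam('wrist');im=imaging.snapshot('wrist')
cv2.imwrite('pics/w2.png',im[:,:,::-1]); np.savez('pics/w2.npz',R=C[2],t=C[3])
s=ctrl.state();print(s['t'],s['ee_pos'],s['q'])
R=Ro.from_quat(s['tcp_rot']).as_matrix();print(yaw(R[:2,1]), rel((.547,-.027),.052,np.radians(-24.3)))
E
```

```text
2.95 [ 0.54738086 -0.02863282  0.15291899] [ 3.15118550e-01 -9.46969317e-02 -1.90055009e-01  1.07870466e-03
 -1.47413749e+00 -7.46167658e-01]
155.30862547800908 [array([-0.013,  0.012,  1.009]), np.float64(-0.009)]
```

View pics/w2.png

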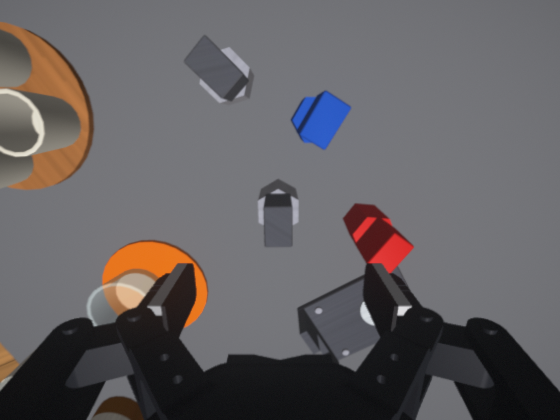

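S1 is centred in the wrist view. Its tab top spans about x 264–292, y 207–246, with its edges parallel to the fingers. I'm measuring it before descending.

```bash
python3 - <<'E'
from m import *
I=cv2.imread('pics/w2.png');g=cv2.cvtColor(I,cv2.COLOR_BGR2GRAY);d=np.load('pics/w2.npz');c=cam('wrist');C=(c[0],c[1],d['R'],d['t'])
for t in (5,8,11,14): print(top_face(g,C,(278,230),tol=t))
print(g[215:255:2,278].tolist(), g[195:217,278].tolist(), g[235,255:302].tolist())
for tol in(6,9,12): print('S2',top_face(g,C,(216,70),tol=tol))
E
```

```text
(array([ 0.54806842, -0.02856461]), (21.2, 33.6), -24.7)
(array([ 0.54839691, -0.02836563]), (21.2, 34.5), -24.0)
(array([ 0.54775348, -0.02837741]), (22.0, 35.3), -24.7)
(array([ 0.54775574, -0.02838057]), (22.0, 35.3), -24.7)
[92, 93, 93, 93, 91, 93, 90, 88, 90, 92, 91, 92, 91, 90, 91, 93, 110, 119, 119, 120] [48, 46, 45, 46, 46, 44, 46, 47, 46, 46, 47, 60, 78, 89, 93, 93, 92, 92, 92, 92, 92, 92] [120, 120, 120, 120, 120, 119, 119, 119, 111, 92, 83, 91, 91, 91, 91, 91, 92, 92, 91, 90, 91, 91, 91, 91, 92, 92, 92, 92, 90, 90, 88, 89, 88, 88, 88, 87, 86, 96, 118, 121, 121, 119, 119, 119, 120, 121, 119]
S2 (array([ 0.54000916, -0.14677824]), (21.4, 33.5), 21.6)
S2 (array([ 0.54006122, -0.14676364]), (21.4, 33.8), 20.8)
S2 (array([ 0.53993451, -0.14624669]), (22.3, 35.2), 20.4)
```

>>> move_arm --rows '[[[0,0,0.35,0,0],[0,0,0.7,0,0],[0,0,0.95,0,0],[0,0,1,0,0],[0,0,1,0,0],[0,0,1,0,255],[0,0,1,0,255],[0,0,1,0,255],[0,0,1,0,255],[0,0,1,0,255],[0,0,1,0,255],[0,0,1,0,255],[0,0,1,0,255]]]' --force 70

```text
t: 4.03
ee_pos: [0.5477, -0.0274, 0.0523]
tcp_rot: [-0.542, 0.841, -0.0, 0.001]
force: [-0.5, 1.2, 4.7]
opening: 0.0212
grip_force: 69.0
```

>>> move_arm --rows '[[[0,0,-0.3,0,255],[0,0,-0.65,0,255],[0,0,-0.95,0,255],[0,0,-0.95,0,255],[0,0,-0.95,0,255]]]'

```text
t: 4.45
ee_pos: [0.5476, -0.027, 0.1473]
tcp_rot: [-0.542, 0.841, 0.0, 0.001]
force: [0.1, 0.5, -4.3]
opening: 0.0207
grip_force: 69.7
```

```bash
python3 - <<'E'
from m import *
d=np.load('pics/w1.npz');c=cam('wrist')
for n,f,C,box in (('w','w1',(c[0],c[1],d['R'],d['t']),(400,170,480,240)),('top','top0',cam('top'),(255,208,282,234)),('scene','scene0',cam('scene'),(245,188,278,215))):
    g=cv2.cvtColor(cv2.imread(f'pics/{f}.png'),cv2.COLOR_BGR2GRAY);x0,y0,x1,y1=box
    s=cv2.resize(g[y0:y1,x0:x1],None,fx=8,fy=8,interpolation=cv2.INTER_CUBIC)
    pl=np.median(s); th=(pl+s.max())/2
    for T in (th,(pl+th)/2):
        k=max(cv2.findContours((s>T).astype(np.uint8),cv2.RETR_EXTERNAL,cv2.CHAIN_APPROX_NONE)[0],key=cv2.contourArea)
        k=cv2.convexHull(k)[:,0]
        P=plane(C,(k+.5)/8-.5+[x0,y0],.010)[:,:2]*1000
        print(n,pl,T,[np.round(v,1) for v in cv2.minEnclosingCircle(P.astype(np.float32))], np.round(cv2.fitEllipse(P.astype(np.float32))[0],1))
s=ctrl.state();print(s['t'],s['ee_pos'],s['force'],s['opening']);R=Ro.from_quat(s['tcp_rot']).as_matrix();print(R.round(3))
print(rel((.4955,.139),.11,np.radians(126.3)))
E
```

```text
w 89.0 156.0 [array([495.7, 139.2]), np.float64(23.2)] [495.7 139. ]
w 89.0 122.5 [array([495.8, 139.2]), np.float64(23.9)] [495.8 139.1]
top 91.0 152.5 [array([495.6, 137.6]), np.float64(23.7)] [495.6 137.5]
top 91.0 121.75 [array([495.6, 137.5]), np.float64(25.5)] [495.6 137.5]
scene 80.0 148.0 [array([495.7, 139.8]), np.float64(23.2)] [495.9 139.6]
scene 80.0 114.0 [array([495.6, 139.8]), np.float64(24.4)] [495.7 139.8]
4.45 [ 0.54760773 -0.02705     0.14729023] [ 0.10248926  0.5478644  -4.32014303] 0.020707707279805924
[[-0.413 -0.911  0.002]
 [-0.911  0.413  0.001]
 [-0.002 -0.001 -1.   ]]
[array([-1.296,  1.161,  0.374]), np.float64(0.651)]
```

>>> move_arm --rows '[[[-0.3,0.27,0,0,255],[-0.6,0.54,0,0,255],[-0.65,0.58,0,0,255]]]'

```text
t: 4.7
ee_pos: [0.5188, 0.0593, 0.1433]
tcp_rot: [-0.543, 0.84, 0.002, -0.002]
force: [0.3, -1.5, -2.7]
opening: 0.0211
grip_force: 70.0
```

>>> move_arm --rows '[[[-0.3,0.27,0,0.15,255],[-0.6,0.54,0,0.3,255],[-0.645,0.58,0,0.45,255],[-0.645,0.58,0,0.6,255],[-0.645,0.58,0,0.65,255],[-0.645,0.58,0,0.65,255],[-0.645,0.58,0,0.65,255]]]'

```text
t: 5.28
ee_pos: [0.4942, 0.1382, 0.1443]
tcp_rot: [-0.313, 0.95, -0.0, -0.002]
force: [0.1, 0.0, -2.7]
opening: 0.0212
grip_force: 70.1
```

```bash
python3 - <<'E'
from m import *
s=ctrl.state();print(s['t'],s['ee_pos'],s['force'],s['opening']);R=Ro.from_quat(s['tcp_rot']).as_matrix();print(yaw(R[:2,1]),R.round(3))
print(rel((.4957,.1389),.085,np.radians(126.3)))
E
```

```text
5.2833 [0.49415631 0.13823012 0.14430418] [ 0.09161066  0.03020457 -2.66779612] 0.021155101586553416
126.44293322059374 [[-0.804 -0.594 -0.003]
 [-0.594  0.804 -0.001]
 [ 0.003  0.001 -1.   ]]
[array([-0.018, -0.004,  0.593]), np.float64(0.003)]
```

>>> move_arm --rows '[[[-0.015,0,0.2,0,255],[-0.015,0,0.4,0,255],[-0.015,0,0.5,0,255],[-0.015,0,0.54,0,255],[-0.015,0,0.58,0,255],[-0.015,0,0.62,0,255],[-0.015,0,0.64,0,255],[-0.015,0,0.66,0,255],[-0.015,0,0.66,0,255]]]'

```text
t: 6.03
ee_pos: [0.4963, 0.1394, 0.0804]
tcp_rot: [-0.312, 0.95, 0.0, 0.0]
force: [-1.3, 0.1, -2.4]
opening: 0.0214
grip_force: 70.0
```

>>> move_arm --rows '[[[-0.0,0,0.01,0,255],[0,0,0.02,0,255],[0,0,0.03,0,255],[0,0,0.04,0,255],[0,0,0.05,0,255],[0,0,0.06,0,255],[0,0,0.06,0,255]]]'

```text
t: 6.62
ee_pos: [0.4961, 0.1393, 0.074]
tcp_rot: [-0.312, 0.95, 0.0, -0.0]
force: [0.5, 0.6, -2.3]
opening: 0.0213
grip_force: 70.1
```

>>> move_arm --rows '[[[0,0,0.01,0,255],[0,0,0.02,0,255],[0,0,0.03,0,255],[0,0,0.04,0,255],[0,0,0.04,0,255]]]'

```text
t: 7.03
ee_pos: [0.4961, 0.1393, 0.07]
tcp_rot: [-0.312, 0.95, 0.0, -0.0]
force: [-0.1, 0.1, -3.0]
opening: 0.0209
grip_force: 70.1
```

>>> move_arm --rows '[[[0,0,0.01,0,255],[0,0,0.02,0,255],[0,0,0.03,0,255],[0,0,0.04,0,255],[0,0,0.05,0,255],[0,0,0.06,0,255],[0,0,0.06,0,255]]]'

```text
t: 7.62
ee_pos: [0.4961, 0.1393, 0.064]
tcp_rot: [-0.312, 0.95, 0.0, -0.0]
force: [0.4, -0.1, -3.7]
opening: 0.0211
grip_force: 70.1
```

>>> move_arm --rows '[[[0,0,0.006,0,255],[0,0,0.012,0,255],[0,0,0.018,0,255],[0,0,0.018,0,255]]]'

```text
t: 7.95
ee_pos: [0.4962, 0.1393, 0.0624]
tcp_rot: [-0.312, 0.95, 0.0, -0.0]
force: [-0.2, 0.5, -3.1]
opening: 0.021
grip_force: 70.1
```

>>> move_arm --rows '[[[0,0,0.005,0,255],[0,0,0.01,0,255],[0,0,0.015,0,255],[0,0,0.015,0,255]]]'

```text
t: 8.28
ee_pos: [0.4965, 0.1394, 0.0623]
tcp_rot: [-0.312, 0.95, -0.0, 0.0]
force: [-4.0, -0.8, 5.7]
opening: 0.0211
grip_force: 71.3
```

Contact came at TCP z 0.0623, exactly the predicted seated height. I'm verifying it in the scene view.

```bash
python3 - <<'E'
from m import *
im=imaging.snapshot('scene')[:,:,::-1]
cv2.imwrite('pics/s2.png',cv2.resize(im[120:320,140:360],None,fx=3,fy=3,interpolation=cv2.INTER_CUBIC)[:600])
s=ctrl.state();print(s['t'],s['ee_pos'],s['force'],s['ft_torque'],s['opening'])
E
```

```text
8.3333 [0.49648031 0.13933802 0.06230382] [-3.46325755 -1.11278369  5.95053712] [-0.1528032   1.47041486  0.03868781] 0.021125960983003445
```

View pics/s2.png

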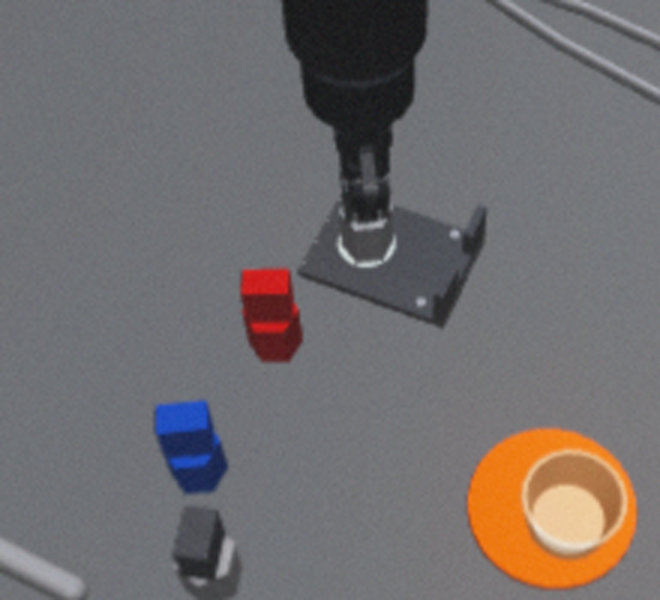

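The socket stands upright with its foot on the washer, centred at crop (367,245). The other sockets and the look-alikes are untouched.

```bash
python3 -c "
from bench import ctrl
print(ctrl.finish_job())"
```

```text
the job is handed in; nothing more can be done
None
```

The first socket I tried, the one nearest the bracket, fitted: it was handed in at 8.3 s, held upright in the gripper with its foot on the washer, and nothing else was touched.

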